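# Stack the blower shaft kit on the kitting post

## Robot

A 6-joint arm with a two-finger parallel gripper is mounted at the origin on the work surface. World frame = base frame: x ahead of the robot, y to its left, z up, the work surface at z = 0. Lengths are in m, angles in degrees, forces in N, time in s.
With the tool pointing down it reaches from about 0.3 to 0.75 m from the base axis. Payload 8.5 kg.
Tool frame: the origin (TCP) lies midway between the tips of the shut fingers; the grasp point (between the pads) lies 19 mm behind it; z points along the fingers, y is the line along which they close (so a half turn about z gives the same grasp; the last joint's range is limited). The gripper opens to 85 mm and grips with 20 to 120 N. Pads are 22 mm wide; open, the fingers measure 114 mm over their backs; the gripper's body (76 mm by 85 mm) begins 54 mm behind the grasp point. The pads swing forward as they close: fully open they stand 13 mm farther back than shut.
Start: joints at [59.628, 21.807, 74.336, -0, 83.858, -12.336], TCP at [0.17, 0.523, 0.231] pointing down, gripper open.
Joint ranges: [-178.18, 178.18], [-50.72, 133.34], [12.68, 142.11], [-81.47, 261.47], [9.98, 163.14], [-165.26, 165.26]. Speed limits (degrees/s): [136.94, 136.94, 180, 180, 180, 180].

## Interface

Orientations are given as a 3x3 rotation matrix whose columns are the frame's x, y, z axes.
In Python, from rig import env, get_image, close_job gives the robot as it stands.
- The arm moves only by the tool step_arm, never from a script. Its argument "targets" is a list of rows, each a list of 2 entries, a list of its own where there are three numbers: the shift along the tool's x, y, z as a fraction of full scale, then the turn, a rotation vector about the tool's x, y, z as a fraction of full scale. In form: [[[x, y, z], [wx, wy, wz]], ...]. A call has 1 to 10 rows; each row is the pose to reach, as a shift and turn from the pose commanded when the call began, along the tool's axes at that moment; what a row does not reach only later rows make up. Full scale, the value 1, is 0.3 m for a shift and 45 degrees for a turn. A row lasts 1/12 s, in which the tool goes at most 41.7 mm and 7.16 degrees, less where a joint would pass 70% of its speed; a pose out of reach is approached as far as the arm can. A call with a number of a shift or a turn outside -1 to 1 is refused whole. A call with a gripper value outside its range is refused whole. "jaw" is the finger opening in mm, from 0 to 85.4, set as the call begins (left out, the last holds). The fingers move at their own pace and stop on an object; "grip_force" is the grip in N (left out, the last holds). Time passes only in rows, so rows that repeat a pose let the fingers close. It gives the time, the measured TCP pose, the force, the opening and the grip force at its end, in the units of the state.
- env.observe(): the state, without advancing time (a new reading comes with each control period).
- get_image(name): name is "scene" or "top"; returns a dict with "img" (420x560x3 uint8, red, green, blue), "z_map" (420x560 float32, m along the optical axis (not along the pixel's ray), 0 where there is no reading), "intrinsics" (3x3 intrinsics, pixels), "D" ([k1, k2, p1, p2, k3] as OpenCV has them; the pictures are not rectified), "rvec" (rotation vector, rad) and "tvec" (3), from world to camera coordinates, as OpenCV has them. Camera axes: x right, y down, z forward; pixel columns grow to the right and rows downward; lengths in m; the calibration is good to about 2 mm. A picture is of the moment at which its call begins.
- close_job(): hands the job in; it is judged then, once.
The state is a dict: "time_s": time; "q": joint angles; "qvel": joint speeds; "joint_efforts": joint torques, N m; "position": TCP position; "tool_rot": TCP orientation; "ft_force": force on the tool from outside, world axes, zero at the start; "wrist_torque": the same for the moment, N m; "grip_width": finger opening in m; "gripper_force": force on a finger pad.
Only numpy, scipy, OpenCV 4.12 (cv2) and the standard library are available. Lean on these libraries where they do the work, as an engineer would, in place of code of your own. Each camera call takes 0.05 s, during which the arm holds its last target. There are 200 camera calls.

## Task

Make up the bearing kit for the forge blower on the kitting post (the round base with an upright pin), in build order: first the tall plain spacer sleeve, then the ball bearing, and last the hexagonal retaining nut. Slide each over the pin, let it lie flat on the base or on the part below, and let go of it before fetching the next; the short sleeve and the grease tin are not part of the kit.

Things in the scene. Friction and masses are not known exactly. Their poses are not given: they have to be found in the camera images.
- post: kitting post, fixed to the bench: a round dark steel base 90 mm in diameter and 12 mm thick with a bright upright pin at its centre, 18 mm in diameter, its top 68 mm above the bench (56 mm above the base), tapering over the last 8 mm to 8 mm diameter. Origin: centre of the base's underside, on the bench; z up along the pin. It stands at a different place each time
- spacer: the tall spacer sleeve: plain steel tube, 46 mm outside, 31 mm bore, 22 mm high, standing on the bench with the bore upright, about 0.16 kg. Origin: centre of its underside; z up along the bore. On the base its underside is 12 mm above the bench. A look-alike of the same diameters but only 10 mm high also lies on the bench and is not wanted
- bearing: open ball bearing of steel: 55 mm outside, 30 mm bore, 14 mm high, balls showing between its inner and outer ring, lying flat on the bench, about 0.13 kg. Origin: centre of its underside; z up along the bore. On the spacer its underside is 34 mm above the bench. A closed grease tin 55 mm wide and 28 mm high, without a bore, also stands on the bench and is not wanted
- nut: hexagonal steel retaining nut: 48 mm across flats (55 mm over the corners), plain round 30 mm bore, 12 mm high, lying flat on the bench, about 0.11 kg. Origin: centre of its underside; z up along the bore, x points at the middle of one flat (flats every 60 degrees). On the bearing its underside is 48 mm above the bench and its top 60 mm, 8 mm below the pin's top
Not all that is in view belongs to the job. What is shaped like the bearing but purple is not meant.

How it is judged (in metres and radians):
On the way, in this order (a step that is already met when the one before it is completed fails the run):
1. the tall spacer sleeve is over the pin, flat on the base, and let go (horizontal distance between spacer and post below 0.012 m and z of spacer in the frame of post between 0.008 and 0.016 m and angle between spacer's own z axis and vertical below 0.17 rad and contact force between the fingers and spacer below 0.3 N), for 0.2 s.
2. then the bearing is over the pin, flat on the spacer, and let go (all of step 1 and horizontal distance between bearing and post below 0.012 m and z of bearing in the frame of post between 0.03 and 0.038 m and angle between bearing's own z axis and vertical below 0.17 rad and contact force between the fingers and bearing below 0.3 N), for 0.2 s.
3. last the nut is over the pin, flat on the bearing, and let go (all of step 2 and horizontal distance between nut and post below 0.012 m and z of nut in the frame of post between 0.044 and 0.052 m and angle between nut's own z axis and vertical below 0.17 rad and contact force between the fingers and nut below 0.3 N), for 0.2 s.
At the end, for the whole second after the job is handed in: on the post lie, from the bottom, tall sleeve, bearing and nut, each within 12 mm of the pin's axis, within 4 mm of its height in the stack (undersides 12, 34, 48 mm above the bench), within 0.17 rad of level, untouched by the fingers and slower than 20 mm/s (all of step 3 and linear speed of each of spacer, bearing, nut below 0.02 m/s).
It also fails if it takes over 67 s, if anything falls off the work surface, if the arm or the gripper's body presses on something with over 40 N, if the wrist force passes 120 N, or if a joint passes its speed limit or range.

## Working session

There is one attempt and no reset: what is moved stays moved. The work goes in short steps, Python scripts to look and compute and a tool call to move; the robot and the scene stay as the last step left them, time stands still between calls to the robot, and variables do not carry over. Pictures are saved under pics/ and viewed, at most 10 in all, crops included, and the job is handed in when it is done.

Besides the shell and the picture viewer there is one more tool, called after "Call:" in YAML: its name, and indented under it one key for each argument. step_arm: Moves the arm, as the interface text tells. Its arguments: {"type":"object","properties":{"targets":{"type":"array","items":{"type":"array"}},"jaw":{"type":"number"},"grip_force":{"type":"number"}},"required":["targets"]}

```bash
mkdir -p pics; ls
cat > h.py <<'E'
import numpy as np, cv2
from rig import env, get_image, close_job
def cam(n):
    d=get_image(n); d['R']=cv2.Rodrigues(np.array(d['rvec'],float))[0]; d['t']=np.array(d['tvec'],float).ravel()
    d['K']=np.array(d['intrinsics'],float); d['D']=np.array(d['D'],float); return d
def rays(d,uv):
    p=cv2.undistortPoints(np.array(uv,float).reshape(-1,1,2),d['K'],d['D']).reshape(-1,2)
    return np.c_[p,np.ones(len(p))]
def onplane(d,uv,z):
    r=rays(d,uv)@d['R']; c=-d['R'].T@d['t']; s=(z-c[2])/r[:,2]; return c+r*s[:,None]
def cloud(d):
    h,w=d['z_map'].shape; v,u=np.mgrid[:h,:w]
    r=rays(d,np.c_[u.ravel(),v.ravel()])*d['z_map'].reshape(-1,1)
    return ((r-d['t'])@d['R']).reshape(h,w,3)
E
python3 - <<'E'
from h import *
for n in('scene','top'):
    d=cam(n); cv2.imwrite(f'pics/{n}0.png',d['img'][:,:,::-1]); print(n,-d['R'].T@d['t'],d['R'][2],d['K'][0,0])
    P=cloud(d); np.savez(f'{n}0.npz',P=P,img=d['img'])
s=env.observe(); print(s)
E
```

```text
pics
scene [ 1.16263991 -0.38621878  0.54356516] [-0.68793586  0.47141201 -0.55182875] 414.5818017261646
top [0.42677589 0.01450472 0.90761674] [ 0.1436895   0.02078168 -0.98940459] 474.19698254643544
{'time_s': 0.1, 'q': array([ 5.96274519e+01,  2.18365674e+01,  7.43787193e+01,  5.18592606e-04,
        8.38573610e+01, -1.23348624e+01]), 'qvel': array([-0.02000501, -0.00460507, -0.15212074, -0.06369731, -0.02826392,
       -0.02371081]), 'joint_efforts': array([ 5.41272660e-03, -4.49214184e+01, -2.31660175e+01, -3.68427004e-05,
        3.64701889e-03,  2.00114238e-05]), 'position': array([0.17016267, 0.52274623, 0.23078874]), 'tool_rot': array([[-9.50852665e-01,  3.09643000e-01, -6.48861439e-04],
       [ 3.09643554e-01,  9.50852082e-01, -1.08937431e-03],
       [ 2.79654120e-04, -1.23675023e-03, -9.99999196e-01]]), 'ft_force': array([ 0.12898404,  0.21150593, -0.46788301]), 'wrist_torque': array([ 0.00434613, -0.00942594,  0.00106453]), 'gripper_force': 0.0, 'grip_width': 0.08533804154535436}
```

View pics/top0.png

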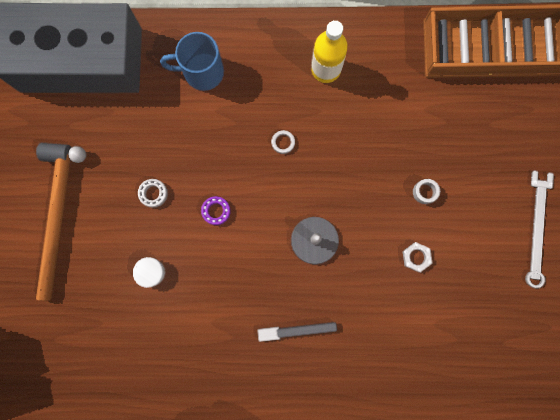

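View pics/scene0.png

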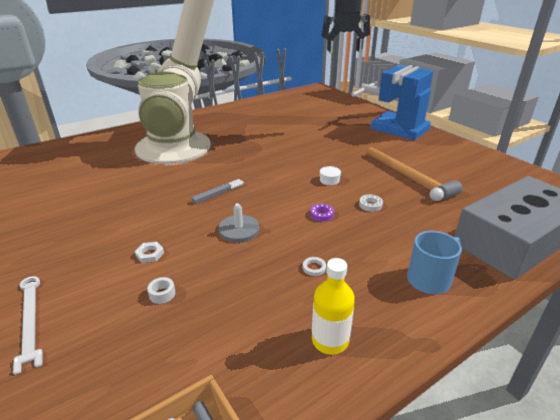

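The top view shows these candidates:
- **Sleeves:** rings at (283,142) and (427,191). In the scene view (161,290) looks taller than (314,266), so (427,191) should be the tall one.
- **Bearing:** the steel one is at (152,193). The purple one at (215,211) is not wanted.
- **Tin:** the white closed disc at (149,272) is not wanted.
- **Nut:** hexagon at (418,257).
- **Post:** at (315,240).

Next I'll measure them and make an enlarged crop to confirm.

Run:
```python
from h import *
d=cam('top'); P=cloud(d); img=d['img']; hsv=cv2.cvtColor(img,cv2.COLOR_RGB2HSV)
m=((hsv[...,1]<70)&(hsv[...,2]>110)).astype(np.uint8)
def meas(name,u,v,ht,r=24):
    w=np.zeros_like(m); cv2.circle(w,(u,v),r,1,-1)
    k=(m&w).astype(np.uint8)
    cs=cv2.findContours(k,cv2.RETR_CCOMP,cv2.CHAIN_APPROX_NONE)
    z=P[...,2][k>0]; z=z[(z>-.02)&(z<.1)]
    out=max(cs[0],key=cv2.contourArea)
    X=onplane(d,out.reshape(-1,2),ht)[:,:2].astype(np.float32)
    c,R=cv2.minEnclosingCircle(X); (e,ax,an)=cv2.fitEllipse(X)
    print(name,'z pct',np.percentile(z,[10,50,90]).round(4),'circ',np.round(c,4),round(R*2,4),'ell',np.round(e,4),np.round(ax,4),'area',len(z))
    holes=[c_ for c_,h in zip(cs[0],cs[1][0]) if h[3]>=0 and cv2.contourArea(c_)>60]
    for hcon in holes:
        Y=onplane(d,hcon.reshape(-1,2),ht)[:,:2].astype(np.float32); e,ax,an=cv2.fitEllipse(Y); print('   hole',np.round(e,4),np.round(ax,4))
    sel=(k>0)&(abs(P[...,2]-ht)<.004); Q=P[sel][:,:2]; 
    if len(Q)>20: print('   cloud top', np.round((Q.min(0)+Q.max(0))/2,4), np.ptp(Q,0).round(4))
    return X
meas('ringA',283,142,.010); meas('ringB',427,191,.022); meas('bearing',152,193,.014); X=meas('nut',418,257,.012); meas('tin',149,272,.028)
M=cv2.minAreaRect(X*1000); print('nut rect',M)
ap=cv2.approxPolyDP((X*1000).reshape(-1,1,2),5,True).reshape(-1,2); print(ap.round(1))
e=np.roll(ap,-1,0)-ap; print('edge normals', (np.degrees(np.arctan2(e[:,1],e[:,0]))%60-30).round(1), np.linalg.norm(e,axis=1).round(1))
# post base
h=P[...,2]; w=np.zeros_like(m); cv2.circle(w,(315,240),40,1,-1)
b=((hsv[...,1]<90)&(w>0)).astype(np.uint8); c=max(cv2.findContours(b,cv2.RETR_EXTERNAL,cv2.CHAIN_APPROX_NONE)[0],key=cv2.contourArea)
Xb=onplane(d,c.reshape(-1,2),.012)[:,:2].astype(np.float32); print('post',cv2.fitEllipse(Xb),cv2.minEnclosingCircle(Xb))
sel=(w>0)&(h>.055)&(h<.08); print('pin top',P[sel].mean(0),sel.sum(), np.ptp(P[sel],0), P[sel].max(0))
sel=(w>0)&(abs(h-.012)<.004)&(b>0); Q=P[sel][:,:2]; print('base cloud',(Q.min(0)+Q.max(0))/2,np.ptp(Q,0))
a=[img[v-35:v+35,u-35:u+35] for u,v in((283,142),(427,191),(152,193),(418,257),(149,272),(315,240))]
a=[cv2.resize(x,(260,260),interpolation=cv2.INTER_CUBIC) for x in a]
cv2.imwrite('pics/crop1.png',np.vstack([np.hstack(a[:3]),np.hstack(a[3:])])[:,:,::-1])
```

```text
ringA z pct [0.0042 0.0091 0.0114] circ [0.6879 0.0114] 0.0468 ell [0.6878 0.0114] [0.0448 0.0451] area 268
   hole [0.6878 0.0112] [0.0307 0.0311]
   cloud top [0.6892 0.0107] [0.0456 0.043 ]
ringB z pct [0.0059 0.0209 0.0232] circ [ 0.5877 -0.2577] 0.0515 ell [ 0.5881 -0.258 ] [0.0439 0.0498] area 361
   hole [ 0.5887 -0.2579] [0.0259 0.0322]
   cloud top [ 0.5888 -0.2599] [0.0442 0.0455]
bearing z pct [0.0089 0.0126 0.0151] circ [0.5855 0.2625] 0.0565 ell [0.5857 0.2622] [0.0531 0.0548] area 480
   hole [0.5856 0.2625] [0.0289 0.0301]
   cloud top [0.5861 0.2634] [0.0529 0.053 ]
nut z pct [0.0035 0.0115 0.014 ] circ [ 0.4644 -0.2392] 0.0564 ell [ 0.4649 -0.2389] [0.0507 0.0525] area 478
   hole [ 0.4651 -0.2382] [0.0278 0.0299]
   cloud top [ 0.4656 -0.2397] [0.0538 0.0501]
tin z pct [0.0235 0.0271 0.0293] circ [0.4354 0.2587] 0.0589 ell [0.4346 0.2592] [0.0541 0.057 ] area 760
   cloud top [0.4347 0.2613] [0.0548 0.054 ]
nut rect ((464.8861083984375, -239.31478881835938), (56.052574157714844, 49.314186096191406), 65.90213012695312)
[[ 492.4 -236.2]
 [ 475.5 -213.3]
 [ 447.7 -217.8]
 [ 436.8 -243. ]
 [ 455.4 -265.8]
 [ 477.6 -263.1]]
edge normals [-23.5 -20.9 -23.3 -20.8 -23.2 -28.7] [28.4 28.1 27.4 29.4 22.3 30.8]
post ((0.49552249908447266, -0.048459552228450775), (0.08786994963884354, 0.08863399922847748), 169.59840393066406) ((0.49541792273521423, -0.04855921491980553), 0.04522504657506943)
pin top [ 0.49575914 -0.04871693  0.06445981] 77 [0.0164354  0.01621543 0.01179191] [ 0.50434719 -0.04083547  0.07075408]
base cloud [ 0.49590296 -0.04878746] [0.08716794 0.08851974]
```

View pics/crop1.png

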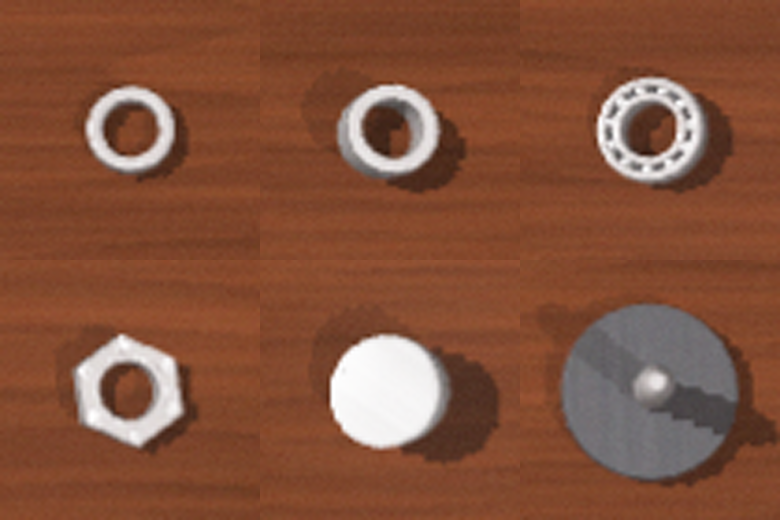

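The crop confirms the choices:
- **Spacer:** the middle-top ring is tall, with a visible wall and its top at about 22 mm.
- **Bearing:** balls are visible.
- **Nut:** hexagonal, with a flat normal at about 97°.
- **Post:** at (0.4957, -0.0487).

I'll use one yaw, closing along 97°, for every grasp.

Call:
step_arm:
  targets:
    - [[-1,-0.96,0],[0,0,-0.556]]
    - [[-1,-0.96,0],[0,0,-0.556]]
    - [[-1,-0.96,0],[0,0,-0.556]]
    - [[-1,-0.96,0],[0,0,-0.556]]
    - [[-1,-0.96,0],[0,0,-0.556]]
    - [[-1,-0.96,0],[0,0,-0.556]]
    - [[-1,-0.96,0],[0,0,-0.556]]
    - [[-1,-0.96,0],[0,0,-0.556]]
    - [[-1,-0.96,0],[0,0,-0.556]]
    - [[-1,-0.96,0],[0,0,-0.556]]
  jaw: 85
  grip_force: 40

```text
time_s: 0.98
position: [0.3621, 0.1629, 0.2314]
tool_rot: [[-0.993, -0.122, 0.0], [-0.122, 0.993, 0.0], [-0.0, 0.0, -1.0]]
ft_force: [1.2, 1.3, -0.1]
grip_width: 0.0847
gripper_force: 0.0
```

```bash
cat > go.py <<'E'
import sys; from h import *
W=dict(post=(.4957,-.0487),spacer=(.5887,-.2594),bearing=(.5858,.2628),nut=(.4651,-.239))
s=env.observe(); R=np.array(s['tool_rot']); p=np.array(s['position'])
print('t',round(s['time_s'],2),'p',p.round(4),'yaw y',np.degrees(np.arctan2(R[1,1],R[0,1])).round(2),'tilt',R[2].round(4),'q',np.round(s['q'],1),'w',round(s['grip_width'],4))
yd=np.radians(97); y=np.array([np.cos(yd),np.sin(yd),0]); Rt=np.c_[np.cross(y,[0,0,-1]),y,[0,0,-1]]
print('turn',(np.degrees(cv2.Rodrigues(R.T@Rt)[0].ravel())/45).round(3))
for a in sys.argv[1:]:
    n,z=a.split(':'); print(a,'shift',(R.T@(np.r_[W[n],float(z)]-p)/.3).round(3))
E
python3 go.py spacer:.1 spacer:.004
```

```text
t 0.98 p [0.3621 0.1629 0.2314] yaw y 96.99 tilt [-3.e-04  1.e-04 -1.e+00] q [  7.    6.2  96.    0.   77.7 -90. ] w 0.0847
turn [ 0.  0. -0.]
spacer:.1 shift [-0.578 -1.489  0.438]
spacer:.004 shift [-0.578 -1.489  0.758]
```

Call:
step_arm:
  targets:
    - [[-0.3,-0.9,0.2],[0,0,0]]
    - [[-0.3,-0.9,0.2],[0,0,0]]
    - [[-0.3,-0.9,0.2],[0,0,0]]
    - [[-0.3,-0.9,0.2],[0,0,0]]
    - [[-0.3,-0.9,0.2],[0,0,0]]
    - [[-0.3,-0.9,0.2],[0,0,0]]
    - [[-0.3,-0.9,0.2],[0,0,0]]
    - [[-0.3,-0.9,0.2],[0,0,0]]
    - [[-0.3,-0.9,0.2],[0,0,0]]
    - [[-0.3,-0.9,0.2],[0,0,0]]

```text
time_s: 1.82
position: [0.4836, -0.0919, 0.1711]
tool_rot: [[-0.993, -0.121, -0.001], [-0.121, 0.993, 0.001], [0.001, 0.001, -1.0]]
ft_force: [-0.7, 0.1, 0.8]
grip_width: 0.085
gripper_force: 0.0
```

```bash
python3 go.py spacer:.06 spacer:.004
```

```text
t 1.82 p [ 0.4836 -0.0919  0.1711] yaw y 96.96 tilt [ 8.e-04  7.e-04 -1.e+00] q [ -24.6   19.3   89.     0.    71.7 -121.5] w 0.085
turn [ 0.001 -0.001 -0.001]
spacer:.06 shift [-0.28  -0.597  0.37 ]
spacer:.004 shift [-0.281 -0.597  0.556]
```

Call:
step_arm:
  targets:
    - [[-0.28,-0.597,0.3],[0,0,0]]
    - [[-0.28,-0.597,0.3],[0,0,0]]
    - [[-0.28,-0.597,0.3],[0,0,0]]
    - [[-0.28,-0.597,0.3],[0,0,0]]
    - [[-0.28,-0.597,0.3],[0,0,0]]
    - [[-0.28,-0.597,0.3],[0,0,0]]
    - [[-0.28,-0.597,0.3],[0,0,0]]
    - [[-0.28,-0.597,0.3],[0,0,0]]
    - [[-0.28,-0.597,0.3],[0,0,0]]

```text
time_s: 2.57
position: [0.589, -0.2579, 0.0826]
tool_rot: [[-0.992, -0.123, 0.001], [-0.123, 0.992, -0.0], [-0.001, -0.0, -1.0]]
ft_force: [0.0, 0.1, -0.1]
grip_width: 0.0848
gripper_force: 0.0
```

```bash
python3 go.py spacer:.06 spacer:.004
python3 - <<'E'
from h import *
d=cam('scene'); cv2.imwrite('pics/s1.png',cv2.resize(d['img'][200:350,80:280],(800,600),interpolation=cv2.INTER_CUBIC)[:,:,::-1])
E
```

```text
t 2.57 p [ 0.589  -0.2579  0.0826] yaw y 97.08 tilt [-7.e-04 -3.e-04 -1.e+00] q [ -34.2   38.4   70.5    0.    71.1 -131.3] w 0.0848
turn [-0.     0.001  0.002]
spacer:.06 shift [ 0.002 -0.005  0.075]
spacer:.004 shift [ 0.002 -0.005  0.262]
```

View pics/s1.png

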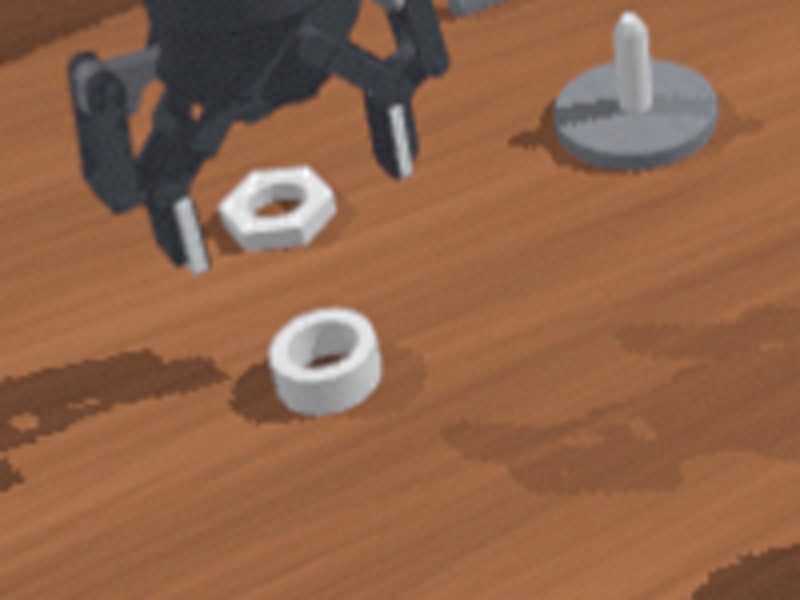

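The open gripper is above the tall sleeve at crop (325,360), with its jaws straddling the sleeve and nothing in the way below. I'll descend to a TCP height of 4 mm.

Call:
step_arm:
  targets:
    - [[0,-0.005,0.1],[0,0,0]]
    - [[0,-0.005,0.18],[0,0,0]]
    - [[0,-0.005,0.23],[0,0,0]]
    - [[0,-0.005,0.26],[0,0,0]]
    - [[0,-0.005,0.26],[0,0,0]]
    - [[0,-0.005,0.26],[0,0,0]]

```text
time_s: 3.12
position: [0.5896, -0.2609, 0.0045]
tool_rot: [[-0.993, -0.122, 0.001], [-0.122, 0.993, -0.001], [-0.001, -0.001, -1.0]]
ft_force: [1.4, 0.4, 0.4]
grip_width: 0.085
gripper_force: 0.0
```

Call:
step_arm:
  targets:
    - [[0,0,0],[0,0,0]]
    - [[0,0,0],[0,0,0]]
    - [[0,0,0],[0,0,0]]
    - [[0,0,0],[0,0,0]]
    - [[0,0,0],[0,0,0]]
    - [[0,0,0],[0,0,0]]
    - [[0,0,0],[0,0,0]]
    - [[0,0,0],[0,0,0]]
  jaw: 30
  grip_force: 40

```text
time_s: 3.78
position: [0.5896, -0.2613, 0.0047]
tool_rot: [[-0.993, -0.122, 0.001], [-0.122, 0.993, -0.001], [-0.001, -0.001, -1.0]]
ft_force: [-2.2, 1.7, 7.1]
grip_width: 0.0447
gripper_force: 40.1
```

```bash
python3 go.py post:.1
```

```text
t 3.78 p [ 0.5896 -0.2613  0.0047] yaw y 96.99 tilt [-1.1e-03 -8.0e-04 -1.0e+00] q [ -34.4   43.8   74.1    0.    62.  -131.4] w 0.0447
turn [-0.001  0.001 -0.   ]
post:.1 shift [ 0.224  0.741 -0.319]
```

Gripped at 44.7 mm. Now I'll lift and carry it to the post.

Call:
step_arm:
  targets:
    - [[0,0,-0.12],[0,0,0]]
    - [[0,0,-0.24],[0,0,0]]
    - [[0,0,-0.32],[0,0,0]]
    - [[0.03,0.1,-0.32],[0,0,0]]
    - [[0.06,0.2,-0.32],[0,0,0]]
    - [[0.1,0.33,-0.32],[0,0,0]]
    - [[0.14,0.46,-0.32],[0,0,0]]
    - [[0.18,0.6,-0.32],[0,0,0]]
    - [[0.21,0.7,-0.32],[0,0,0]]
    - [[0.224,0.741,-0.32],[0,0,0]]

```text
time_s: 4.62
position: [0.4932, -0.0452, 0.0996]
tool_rot: [[-0.992, -0.124, -0.002], [-0.124, 0.992, 0.001], [0.001, 0.001, -1.0]]
ft_force: [0.5, 0.0, -2.2]
grip_width: 0.0446
gripper_force: 41.7
```

Call:
step_arm:
  targets:
    - [[0,0,0],[0,0,0]]
    - [[0,0,0],[0,0,0]]
    - [[0,0,0],[0,0,0]]
    - [[0,0,0],[0,0,0]]

```text
time_s: 4.95
position: [0.4963, -0.0501, 0.0993]
tool_rot: [[-0.993, -0.12, 0.001], [-0.12, 0.993, -0.0], [-0.001, -0.0, -1.0]]
ft_force: [0.2, -0.3, -1.2]
grip_width: 0.0448
gripper_force: 41.7
```

```bash
python3 go.py post:.1 post:.018
python3 - <<'E'
from h import *
d=cam('scene'); cv2.imwrite('pics/s2.png',cv2.resize(d['img'][120:270,160:360],(800,600),interpolation=cv2.INTER_CUBIC)[:,:,::-1])
E
```

```text
t 4.95 p [ 0.4963 -0.0501  0.0993] yaw y 96.9 tilt [-6.e-04 -4.e-04 -1.e+00] q [ -19.4   25.1   93.9   -0.    61.  -116.3] w 0.0448
turn [-0.001  0.001 -0.002]
post:.1 shift [ 0.001  0.005 -0.002]
post:.018 shift [0.002 0.005 0.271]
```

View pics/s2.png

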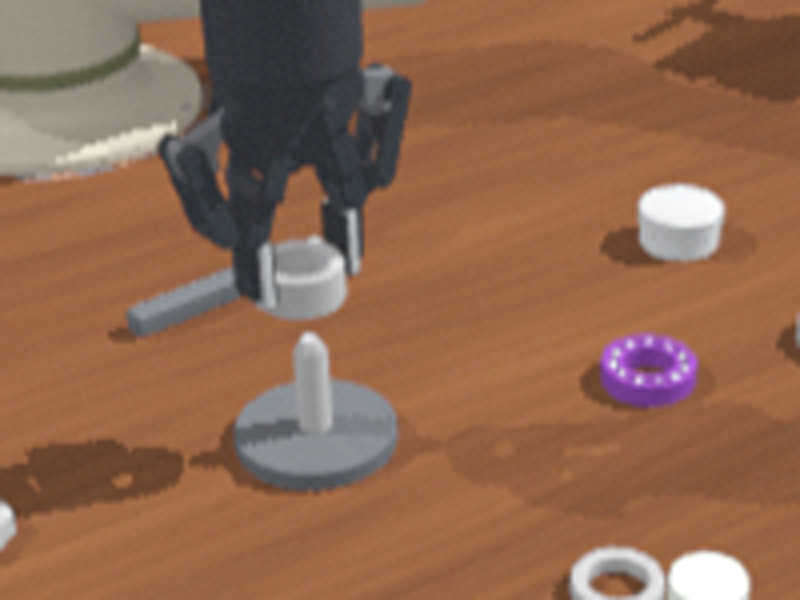

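The sleeve is held level at crop (305,278), straight above the pin tip at (311,340). I'll lower it to TCP 17.5 mm; it seats at about 16.7 mm.

Call:
step_arm:
  targets:
    - [[0,0.005,0.05],[0,0,0]]
    - [[0,0.005,0.1],[0,0,0]]
    - [[0,0.005,0.15],[0,0,0]]
    - [[0,0.005,0.2],[0,0,0]]
    - [[0,0.005,0.24],[0,0,0]]
    - [[0,0.005,0.265],[0,0,0]]
    - [[0,0.005,0.273],[0,0,0]]
    - [[0,0.005,0.273],[0,0,0]]
    - [[0,0.005,0.273],[0,0,0]]

```text
time_s: 5.75
position: [0.4958, -0.0477, 0.0177]
tool_rot: [[-0.993, -0.121, 0.001], [-0.121, 0.993, -0.0], [-0.001, -0.0, -1.0]]
ft_force: [-0.3, -0.7, -0.6]
grip_width: 0.0445
gripper_force: 41.7
```

Call:
step_arm:
  targets:
    - [[0,0,0],[0,0,0]]
    - [[0,0,0],[0,0,0]]
    - [[0,0,0],[0,0,0]]
    - [[0,0,0],[0,0,0]]
    - [[0,0,0],[0,0,0]]
    - [[0,0,0],[0,0,0]]
  jaw: 85

```text
time_s: 6.25
position: [0.4954, -0.0473, 0.0175]
tool_rot: [[-0.993, -0.122, 0.0], [-0.122, 0.993, -0.0], [-0.0, -0.0, -1.0]]
ft_force: [-0.6, 0.1, -0.7]
grip_width: 0.0849
gripper_force: 0.0
```

Call:
step_arm:
  targets:
    - [[0,0,-0.12],[0,0,0]]
    - [[0,0,-0.24],[0,0,0]]
    - [[0,0,-0.32],[0,0,0]]
    - [[0,0,-0.4],[0,0,0]]
    - [[0,0,-0.4],[0,0,0]]
    - [[0,0,-0.4],[0,0,0]]

```text
time_s: 6.75
position: [0.4957, -0.0474, 0.1383]
tool_rot: [[-0.993, -0.122, 0.002], [-0.122, 0.993, -0.001], [-0.002, -0.001, -1.0]]
ft_force: [-0.2, -0.3, -0.2]
grip_width: 0.0855
gripper_force: 0.0
```

```bash
python3 go.py bearing:.06
python3 - <<'E'
from h import *
d=cam('scene'); cv2.imwrite('pics/s3.png',cv2.resize(d['img'][120:270,160:360],(600,450),interpolation=cv2.INTER_CUBIC)[:,:,::-1])
E
```

```text
t 6.75 p [ 0.4957 -0.0474  0.1383] yaw y 96.99 tilt [-0.0022 -0.0011 -1.    ] q [ -19.1   22.    91.1   -0.    66.8 -116.1] w 0.0855
turn [-0.001  0.003 -0.   ]
bearing:.06 shift [-0.423  0.99   0.261]
```

View pics/s3.png

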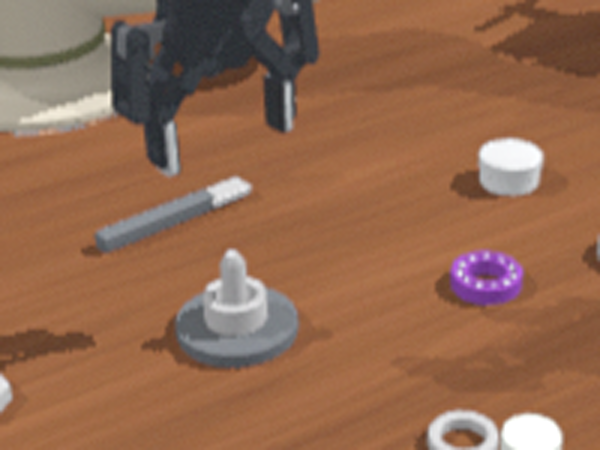

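The sleeve lies flat on the base around the pin, at crop (235,305), and has been let go. Next is the bearing.

Call:
step_arm:
  targets:
    - [[-0.42,0.99,0],[0,0,0]]
    - [[-0.42,0.99,0],[0,0,0]]
    - [[-0.42,0.99,0],[0,0,0]]
    - [[-0.42,0.99,0],[0,0,0]]
    - [[-0.42,0.99,0],[0,0,0]]
    - [[-0.42,0.99,0],[0,0,0]]
    - [[-0.42,0.99,0],[0,0,0]]
    - [[-0.42,0.99,0.1],[0,0,0]]
    - [[-0.42,0.99,0.2],[0,0,0]]
    - [[-0.42,0.99,0.2],[0,0,0]]

```text
time_s: 7.63
position: [0.5807, 0.2636, 0.0697]
tool_rot: [[-0.992, -0.124, -0.013], [-0.124, 0.992, -0.003], [0.013, -0.002, -1.0]]
ft_force: [0.0, -0.9, -0.6]
grip_width: 0.085
gripper_force: 0.0
```

Call:
step_arm:
  targets:
    - [[0,0,0],[0,0,0]]
    - [[0,0,0],[0,0,0]]
    - [[0,0,0],[0,0,0]]

```text
time_s: 7.88
position: [0.5852, 0.262, 0.0793]
tool_rot: [[-0.993, -0.12, 0.003], [-0.12, 0.993, 0.001], [-0.003, 0.0, -1.0]]
ft_force: [0.1, -0.7, -0.0]
grip_width: 0.0851
gripper_force: 0.0
```

```bash
python3 go.py bearing:.003
```

```text
t 7.88 p [0.5852 0.262  0.0793] yaw y 96.91 tilt [-2.6e-03  2.0e-04 -1.0e+00] q [ 13.6  38.4  71.2  -0.   70.3 -83.3] w 0.0851
turn [ 0.     0.003 -0.002]
bearing:.003 shift [-0.002  0.002  0.254]
```

Call:
step_arm:
  targets:
    - [[-0.002,0.002,0.1],[0,0,0]]
    - [[-0.002,0.002,0.18],[0,0,0]]
    - [[-0.002,0.002,0.23],[0,0,0]]
    - [[-0.002,0.002,0.252],[0,0,0]]
    - [[-0.002,0.002,0.252],[0,0,0]]
    - [[-0.002,0.002,0.252],[0,0,0]]

```text
time_s: 8.38
position: [0.5857, 0.2633, 0.0033]
tool_rot: [[-0.993, -0.121, 0.002], [-0.121, 0.993, 0.0], [-0.002, 0.0, -1.0]]
ft_force: [-0.3, -0.1, -0.1]
grip_width: 0.0849
gripper_force: 0.0
```

Call:
step_arm:
  targets:
    - [[0,0,0],[0,0,0]]
    - [[0,0,0],[0,0,0]]
    - [[0,0,0],[0,0,0]]
    - [[0,0,0],[0,0,0]]
    - [[0,0,0],[0,0,0]]
    - [[0,0,0],[0,0,0]]
    - [[0,0,0],[0,0,0]]
    - [[0,0,0],[0,0,0]]
  jaw: 40

```text
time_s: 9.05
position: [0.5854, 0.2636, 0.0036]
tool_rot: [[-0.993, -0.122, 0.002], [-0.122, 0.993, 0.0], [-0.002, 0.0, -1.0]]
ft_force: [-2.3, -0.6, 7.8]
grip_width: 0.0527
gripper_force: 40.8
```

```bash
python3 go.py post:.12
```

```text
t 9.05 p [0.5854 0.2636 0.0036] yaw y 97.0 tilt [-0.0024  0.     -1.    ] q [ 13.7  43.7  74.7  -0.   61.5 -83.3] w 0.0527
turn [0.    0.003 0.   ]
post:.12 shift [ 0.423 -0.997 -0.389]
```

Call:
step_arm:
  targets:
    - [[0,0,-0.12],[0,0,0]]
    - [[0,0,-0.25],[0,0,0]]
    - [[0.04,-0.1,-0.36],[0,0,0]]
    - [[0.1,-0.23,-0.39],[0,0,0]]
    - [[0.15,-0.36,-0.39],[0,0,0]]
    - [[0.2,-0.48,-0.39],[0,0,0]]
    - [[0.26,-0.61,-0.39],[0,0,0]]
    - [[0.31,-0.74,-0.39],[0,0,0]]
    - [[0.37,-0.87,-0.39],[0,0,0]]
    - [[0.41,-0.96,-0.39],[0,0,0]]

```text
time_s: 9.88
position: [0.4967, -0.0394, 0.1194]
tool_rot: [[-0.993, -0.121, 0.001], [-0.121, 0.993, -0.001], [-0.001, -0.001, -1.0]]
ft_force: [0.8, -0.3, -2.1]
grip_width: 0.0524
gripper_force: 43.1
```

Call:
step_arm:
  targets:
    - [[0.01,-0.02,0],[0,0,0]]
    - [[0.01,-0.03,0],[0,0,0]]
    - [[0.01,-0.03,0],[0,0,0]]
    - [[0.01,-0.03,0],[0,0,0]]
    - [[0.01,-0.03,0],[0,0,0]]
    - [[0.01,-0.03,0],[0,0,0]]

```text
time_s: 10.38
position: [0.4961, -0.0455, 0.1188]
tool_rot: [[-0.992, -0.123, -0.0], [-0.123, 0.992, 0.0], [0.0, 0.0, -1.0]]
ft_force: [-0.0, -0.1, -0.9]
grip_width: 0.0523
gripper_force: 43.1
```

```bash
python3 go.py post:.12 post:.0385
python3 - <<'E'
from h import *
d=cam('scene'); cv2.imwrite('pics/s4.png',cv2.resize(d['img'][120:270,160:360],(600,450),interpolation=cv2.INTER_CUBIC)[:,:,::-1])
E
```

```text
t 10.38 p [ 0.4961 -0.0455  0.1188] yaw y 97.09 tilt [ 0.e+00  1.e-04 -1.e+00] q [ -18.9   23.5   92.5    0.    64.  -116. ] w 0.0523
turn [ 0.    -0.     0.002]
post:.12 shift [ 0.003 -0.01  -0.004]
post:.0385 shift [ 0.003 -0.01   0.268]
```

View pics/s4.png

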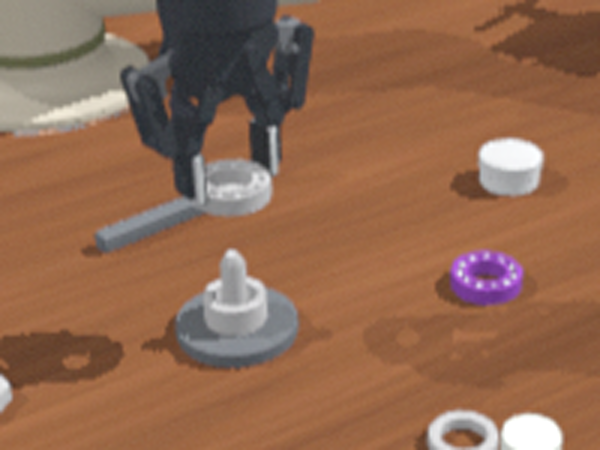

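The bearing is held level at crop (235,187), above the pin at (233,255). I'll lower it to TCP 38.5 mm; it seats at about 37.6 mm.

Call:
step_arm:
  targets:
    - [[0.003,-0.01,0.05],[0,0,0]]
    - [[0.003,-0.01,0.1],[0,0,0]]
    - [[0.003,-0.01,0.15],[0,0,0]]
    - [[0.003,-0.01,0.2],[0,0,0]]
    - [[0.003,-0.01,0.24],[0,0,0]]
    - [[0.003,-0.01,0.26],[0,0,0]]
    - [[0.003,-0.01,0.268],[0,0,0]]
    - [[0.003,-0.01,0.268],[0,0,0]]
    - [[0.003,-0.01,0.268],[0,0,0]]

```text
time_s: 11.18
position: [0.4957, -0.0496, 0.0389]
tool_rot: [[-0.993, -0.122, 0.001], [-0.122, 0.993, -0.0], [-0.001, -0.0, -1.0]]
ft_force: [-0.5, 0.2, -1.1]
grip_width: 0.0522
gripper_force: 43.1
```

Call:
step_arm:
  targets:
    - [[0,0,0],[0,0,0]]
    - [[0,0,0],[0,0,0]]
    - [[0,0,0],[0,0,0]]
    - [[0,0,0],[0,0,0]]
    - [[0,0,0],[0,0,0]]
    - [[0,0,0],[0,0,0]]
  jaw: 85

```text
time_s: 11.68
position: [0.4954, -0.0498, 0.0385]
tool_rot: [[-0.993, -0.122, 0.0], [-0.122, 0.993, -0.0], [-0.0, -0.0, -1.0]]
ft_force: [1.1, -0.1, -0.4]
grip_width: 0.0851
gripper_force: 0.0
```

Call:
step_arm:
  targets:
    - [[0,0,-0.12],[0,0,0]]
    - [[0,0,-0.24],[0,0,0]]
    - [[0,0,-0.32],[0,0,0]]
    - [[0,0,-0.35],[0,0,0]]
    - [[0,0,-0.35],[0,0,0]]
    - [[0,0,-0.35],[0,0,0]]

```text
time_s: 12.18
position: [0.495, -0.0496, 0.1427]
tool_rot: [[-0.993, -0.122, -0.001], [-0.122, 0.993, 0.0], [0.001, 0.0, -1.0]]
ft_force: [-0.8, 0.3, -0.9]
grip_width: 0.0853
gripper_force: 0.0
```

```bash
python3 go.py nut:.06
python3 - <<'E'
from h import *
d=cam('scene'); cv2.imwrite('pics/s5.png',cv2.resize(d['img'][120:270,110:310],(600,450),interpolation=cv2.INTER_CUBIC)[:,:,::-1])
E
```

```text
t 12.18 p [ 0.495  -0.0496  0.1427] yaw y 96.98 tilt [ 6.e-04  3.e-04 -1.e+00] q [ -19.4   21.7   90.7   -0.    67.6 -116.4] w 0.0853
turn [ 0.    -0.001 -0.   ]
nut:.06 shift [ 0.176 -0.615  0.276]
```

View pics/s5.png

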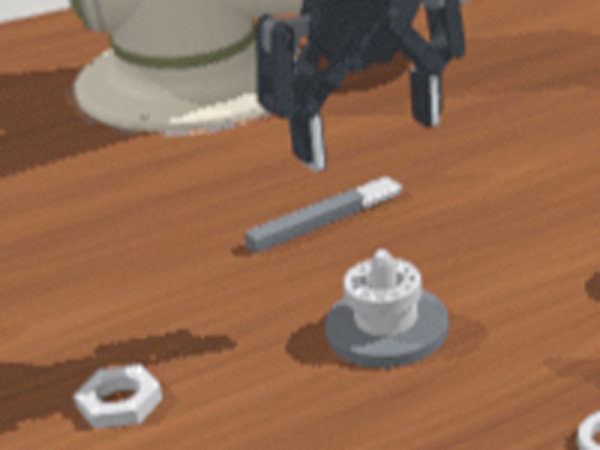

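The bearing lies flat on the sleeve, at crop (382,282). The nut at (118,395) is undisturbed, so I'll fetch it.

Call:
step_arm:
  targets:
    - [[0.03,-0.1,0],[0,0,0]]
    - [[0.06,-0.22,0],[0,0,0]]
    - [[0.1,-0.34,0],[0,0,0]]
    - [[0.13,-0.46,0.06],[0,0,0]]
    - [[0.16,-0.56,0.13],[0,0,0]]
    - [[0.176,-0.615,0.2],[0,0,0]]
    - [[0.176,-0.615,0.22],[0,0,0]]
    - [[0.176,-0.615,0.22],[0,0,0]]
    - [[0.176,-0.615,0.22],[0,0,0]]
    - [[0.176,-0.615,0.22],[0,0,0]]

```text
time_s: 13.07
position: [0.4658, -0.2383, 0.0779]
tool_rot: [[-0.992, -0.123, 0.0], [-0.123, 0.992, -0.0], [-0.0, -0.0, -1.0]]
ft_force: [-0.8, -0.3, 0.1]
grip_width: 0.0848
gripper_force: 0.0
```

```bash
python3 go.py nut:.003
```

```text
t 13.07 p [ 0.4658 -0.2383  0.0779] yaw y 97.06 tilt [-3.e-04 -1.e-04 -1.e+00] q [ -40.1   28.8   91.5    0.    59.8 -137.1] w 0.0848
turn [-0.     0.     0.001]
nut:.003 shift [ 0.003 -0.002  0.25 ]
```

Call:
step_arm:
  targets:
    - [[0.002,-0.002,0.1],[0,0,0]]
    - [[0.002,-0.002,0.18],[0,0,0]]
    - [[0.002,-0.002,0.23],[0,0,0]]
    - [[0.002,-0.002,0.25],[0,0,0]]
    - [[0.002,-0.002,0.25],[0,0,0]]
    - [[0.002,-0.002,0.25],[0,0,0]]

```text
time_s: 13.57
position: [0.4655, -0.2398, 0.0034]
tool_rot: [[-0.992, -0.122, 0.001], [-0.122, 0.992, -0.001], [-0.001, -0.001, -1.0]]
ft_force: [0.4, -0.1, 0.4]
grip_width: 0.085
gripper_force: 0.0
```

Call:
step_arm:
  targets:
    - [[0,0,0],[0,0,0]]
    - [[0,0,0],[0,0,0]]
    - [[0,0,0],[0,0,0]]
    - [[0,0,0],[0,0,0]]
    - [[0,0,0],[0,0,0]]
    - [[0,0,0],[0,0,0]]
    - [[0,0,0],[0,0,0]]
    - [[0,0,0],[0,0,0]]
  jaw: 35

```text
time_s: 14.23
position: [0.4652, -0.2401, 0.0035]
tool_rot: [[-0.993, -0.122, 0.001], [-0.122, 0.993, -0.001], [-0.001, -0.001, -1.0]]
ft_force: [-1.1, 1.6, 7.9]
grip_width: 0.0467
gripper_force: 40.6
```

```bash
python3 go.py post:.13
```

```text
t 14.23 p [ 0.4652 -0.2401  0.0035] yaw y 96.99 tilt [-0.0011 -0.001  -1.    ] q [ -40.3   35.4   95.3    0.    49.2 -137.3] w 0.0467
turn [-0.001  0.001 -0.   ]
post:.13 shift [-0.179  0.62  -0.422]
```

Opening is 46.7 mm. The same 1.3 mm reading offset as on the sleeve gives 48 mm, so it is gripped across the flats.

Call:
step_arm:
  targets:
    - [[0,0,-0.12],[0,0,0]]
    - [[0,0,-0.25],[0,0,0]]
    - [[-0.01,0.03,-0.37],[0,0,0]]
    - [[-0.04,0.13,-0.42],[0,0,0]]
    - [[-0.07,0.25,-0.42],[0,0,0]]
    - [[-0.11,0.37,-0.42],[0,0,0]]
    - [[-0.14,0.49,-0.42],[0,0,0]]
    - [[-0.165,0.57,-0.42],[0,0,0]]
    - [[-0.175,0.61,-0.42],[0,0,0]]
    - [[-0.179,0.62,-0.42],[0,0,0]]

```text
time_s: 15.07
position: [0.4955, -0.0471, 0.1286]
tool_rot: [[-0.992, -0.124, 0.0], [-0.124, 0.992, 0.0], [-0.0, 0.0, -1.0]]
ft_force: [0.1, 0.2, -0.8]
grip_width: 0.0465
gripper_force: 42.6
```

Call:
step_arm:
  targets:
    - [[0,0,0],[0,0,0]]
    - [[0,0,0],[0,0,0]]
    - [[0,0,0],[0,0,0]]
    - [[0,0,0],[0,0,0]]

```text
time_s: 15.4
position: [0.4955, -0.05, 0.1284]
tool_rot: [[-0.993, -0.12, -0.0], [-0.12, 0.993, -0.0], [0.0, -0.0, -1.0]]
ft_force: [-0.5, -0.2, -0.9]
grip_width: 0.0468
gripper_force: 42.6
```

```bash
python3 go.py post:.13 post:.0525
python3 - <<'E'
from h import *
d=cam('scene'); cv2.imwrite('pics/s6.png',cv2.resize(d['img'][120:270,160:360],(600,450),interpolation=cv2.INTER_CUBIC)[:,:,::-1])
E
```

```text
t 15.4 p [ 0.4955 -0.05    0.1284] yaw y 96.88 tilt [ 1.e-04 -1.e-04 -1.e+00] q [ -19.4   22.8   91.8   -0.    65.4 -116.3] w 0.0468
turn [-0.    -0.    -0.003]
post:.13 shift [-0.001  0.004 -0.005]
post:.0525 shift [-0.001  0.004  0.253]
```

View pics/s6.png

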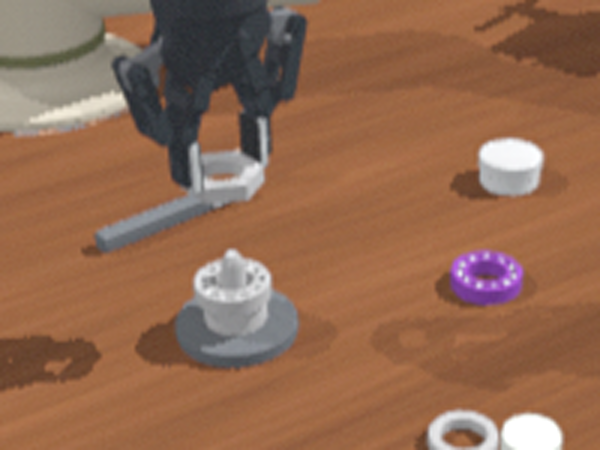

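The nut is held level at crop (230,175), above the pin at (233,255). I'll lower it to TCP 52.5 mm; it seats at 51.5 mm.

Call:
step_arm:
  targets:
    - [[0,0.004,0.05],[0,0,0]]
    - [[0,0.004,0.1],[0,0,0]]
    - [[0,0.004,0.15],[0,0,0]]
    - [[0,0.004,0.19],[0,0,0]]
    - [[0,0.004,0.22],[0,0,0]]
    - [[0,0.004,0.24],[0,0,0]]
    - [[0,0.004,0.253],[0,0,0]]
    - [[0,0.004,0.253],[0,0,0]]
    - [[0,0.004,0.253],[0,0,0]]

```text
time_s: 16.2
position: [0.4956, -0.0477, 0.0528]
tool_rot: [[-0.993, -0.121, 0.0], [-0.121, 0.993, -0.0], [-0.0, -0.0, -1.0]]
ft_force: [0.2, 0.8, 0.1]
grip_width: 0.0466
gripper_force: 42.6
```

Call:
step_arm:
  targets:
    - [[0,0,0],[0,0,0]]
    - [[0,0,0],[0,0,0]]
    - [[0,0,0],[0,0,0]]
    - [[0,0,0],[0,0,0]]
    - [[0,0,0],[0,0,0]]
    - [[0,0,0],[0,0,0]]
  jaw: 85

```text
time_s: 16.7
position: [0.4954, -0.0476, 0.0526]
tool_rot: [[-0.993, -0.122, 0.0], [-0.122, 0.993, -0.0], [-0.0, -0.0, -1.0]]
ft_force: [-1.2, -0.0, 0.5]
grip_width: 0.0847
gripper_force: 0.0
```

Call:
step_arm:
  targets:
    - [[0,0,-0.12],[0,0,0]]
    - [[0,0,-0.24],[0,0,0]]
    - [[0,0,-0.32],[0,0,0]]
    - [[0,0,-0.35],[0,0,0]]
    - [[0,0,-0.35],[0,0,0]]
    - [[0,0,-0.35],[0,0,0]]

```text
time_s: 17.2
position: [0.495, -0.0475, 0.1568]
tool_rot: [[-0.993, -0.122, -0.001], [-0.122, 0.993, 0.0], [0.001, 0.0, -1.0]]
ft_force: [0.0, -0.2, 0.4]
grip_width: 0.085
gripper_force: 0.0
```

Run:
```python
from h import *
d=cam('scene'); cv2.imwrite('pics/s7.png',cv2.resize(d['img'][120:270,160:360],(600,450),interpolation=cv2.INTER_CUBIC)[:,:,::-1])
```

```text
(no output)
```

View pics/s7.png

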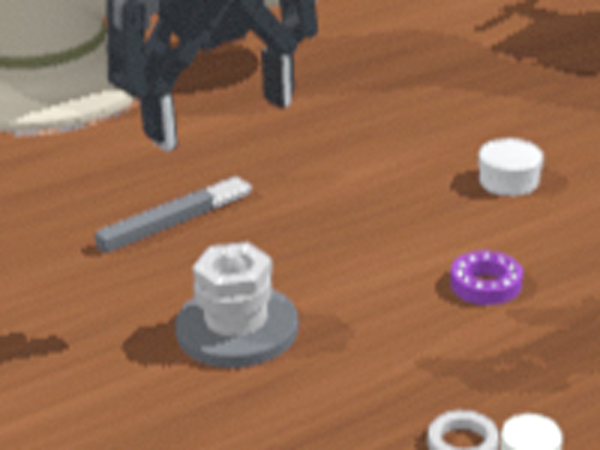

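The nut lies flat on the bearing, at crop (233,265), with the pin tip showing in its bore. The stack is complete and the gripper is clear, so I'll hand in the job.

```bash
python3 -c "
from rig import close_job; print(close_job())"
```

```text
the job is handed in; nothing more can be done
None
```

The kit is stacked on the post in build order (tall sleeve, bearing, nut), each let go and lying flat in the last picture, and I handed the job in at about 17 s; no verdict was returned.

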